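# Put the sanitiser away in the safety-catch cupboard

## Task

Put the green sanitiser bottle away in the small safety cupboard: pull its door out until the hidden catch stops it, reach down through the gap to press the orange catch and bring the door wide open, without forcing the catch. Then stand the bottle upright in the grey rack on the inside of the door and leave the door wide open. Do not knock over the other two bottles.

Things in the scene. Friction and masses are not known exactly. Their poses are not given: they have to be found in the camera images.
- cupboard: White metal cupboard fixed on the bench, 220 deep (x) x 250 wide (y) x 200 mm high. Origin at the centre of its underside, z up, its front faces its own -x. The front edge of its roof is 1 mm behind the door's inner face when shut. Roof top at 200 mm, roof 8 mm thick.
- door (a joint): Green upright door on the cupboard's front, hinged about a vertical axis at its left edge as seen from the robot (+y side); 0 = shut, grows as it opens towards the robot (turning clockwise seen from above), limit 1.5 rad. A stiff hinge (0.12 Nm friction): it stays where it is left. At about 0.23 rad the safety catch stops it, until the catch is pressed. Closing again from beyond that is not needed.
- hinge (a point): Point on the hinge axis at the door's top edge, 200 mm above the bench. Its frame turns with the door: +x points out of the door's inner face (into the cupboard when shut), -y runs along the door from the hinge to the free edge, z up. The door panel is 240 mm long (y 0 to -240), 16 mm thick (x -16 to 0, inner face at x = 0), 6 to 200 mm above the bench.
- handle (a point): Middle of the grip of the steel bar handle on the outside of the door: a level round bar of 10 mm diameter along the door, 80 mm long, axis 45 mm clear of the door's outer face, 35 mm below the door's top, 185 mm from the hinge. Its frame is parallel to the hinge's. Can be pinched from above, one finger between bar and door.
- catch_pad (a point): Point to press on the orange catch tongue, on its upper face, 23 mm below the door's top, 14 mm inside the door's inner face and 190 mm from the hinge; it moves with the door and the catch. The tongue is 30 mm wide along the door, reaches from 2 to 70 mm inside the inner face, the last 10 mm being a hook that stands up 12 mm. Reached from above, only through the gap between door and roof (about 43 mm wide there when the door is at the catch).
- catch (a joint): How far the sprung catch is pressed down: 0 = up, limit 0.016 m; takes about 3 N to start and 0.3 N more per mm. Above 0.007 the hook clears the strike; it must stay pressed until the door is past 0.30 rad, after which it may spring up again.
- strike: Hidden dark steel lip under the front edge of the roof that the hook meets, 6 x 50 x 10 mm; origin at the centre of its underside, 182 mm above the bench.
- rack (a point): Centre of the inner floor of the open-topped grey rack on the inside of the door, 24 mm above the bench, 70 mm from the hinge and 36 mm inside the door's inner face; moves with the door. Inner size 76 mm along the door x 64 mm across, walls 4 mm thick with their top 80 mm above the bench. Its frame is parallel to the hinge's.
- sanitiser_mid (a point): Half-way up the axis of the green bottle with white cap and paper label, about 0.25 kg, z along the bottle: round body 52 mm in diameter to 105 mm above its foot, tapering shoulder to 128 mm, cap 32 mm in diameter from 134 to 165 mm. This point is 82.5 mm above the foot. Pick it by the cap, or by the body.
- syrup_mid (a point): The same point of an amber bottle with black cap, same shape, a bystander.
- glaze_mid (a point): The same point of a white bottle with red cap, same shape, a bystander.

How it is judged:
By the outcome, as a careful person would: the job done as asked, in the order asked, and still so for the second after the job is handed in, with the robot touching nothing.
It also fails if it takes over 72 s, if anything falls off the work surface, if the arm or the gripper's body presses on something with over 40 N, if the wrist force passes 120 N, or if a joint passes its speed limit or range.

## Robot

A 6-joint arm with a two-finger parallel gripper is mounted at the origin on the work surface. World frame = base frame: x ahead of the robot, y to its left, z up, the work surface at z = 0. Lengths are in m, angles in rad, forces in N, time in s.
With the tool pointing down it reaches from about 0.35 to 0.85 m from the base axis. Payload 8.1 kg.
Tool frame: the origin (TCP) lies on the mounting face of the last link; the fingertips stand 186 mm ahead of it and the grasp point (between the pads) lies 167 mm ahead of it (grip_point_offset is the distance from the TCP to the grasp point, in m); z points along the fingers, y is the direction in which the jaws open and shut (so a half turn about z gives the same grasp; the last joint's range is limited). The gripper opens to 93 mm and grips with 3 to 60 N. Pads are 15 mm wide; open, the fingers measure 128 mm over their backs; the gripper's body (75 mm by 188 mm) begins 65 mm behind the grasp point.
Start: joints at [1.033, 0.13, 1.488, -0, 1.523, -0.085], TCP at [0.262, 0.54, 0.405] pointing down, gripper open.
Joint ranges: [-2.96, 2.96], [-0.89, 2.26], [0.02, 2.5], [-1.34, 4.48], [0, 2.73], [-2.66, 2.66]. Speed limits (rad/s): [2.39, 2.39, 2.79, 3.14, 3.14, 3.14].

## Interface

Orientations are given as a rotation vector (axis times angle).
In Python, from plant import read_state, read_camera, close_job, grip_point_offset gives the robot as it stands.
- The arm moves only by the shell command python3 -m creep 'ROWS' [OPENING] [FORCE]. ROWS is JSON, a list of rows, each a list of 2 entries, a list of its own where there are three numbers: the shift along the tool's x, y, z in cm, then the turn, a rotation vector about the tool's x, y, z in degrees. In form: [[[tx, ty, tz], [rx, ry, rz]], ...]. A call has 1 to 12 rows; each row shifts and turns the commanded pose from where the row before left it, along the tool's axes as they then stand; what a row does not reach is not made up. A row lasts 1/12 s, in which the tool goes at most 41.7 mm and 7.16 degrees, less where a joint would pass 70% of its speed; a pose out of reach is approached as far as the arm can. A call is refused whole if a number of a shift passes 4.17 or a number of a turn 7.16, either way. A call with a gripper value outside its range is refused whole. OPENING is the opening in per cent of the stroke, from 0 (shut) to 100 (fully open), set as the call begins (- or left out, the last holds). The fingers move at their own pace and stop on an object; FORCE is the grip in N (left out, the last holds). Time passes only in rows, so rows that do not move let the fingers close. It gives the time, the measured TCP pose, the force and the opening at its end, in the units of the state.
- read_state(): the state, without advancing time (a new reading comes with each control period).
- read_camera(name): name is "scene" or "top" or "wrist"; returns a dict with "img" (384x512x3 uint8, red, green, blue), "K" (3x3 intrinsics, pixels), "T" (4x4, takes a point from camera to world coordinates). Camera axes: x right, y down, z forward; pixel columns grow to the right and rows downward; lengths in m; the calibration is good to about 2 mm. A picture is of the moment at which its call begins. There is no depth.
- close_job(): hands the job in, once; it reports no verdict.
The state is a dict: "t": time; "q": joint angles; "dq": joint speeds; "joint_torque": joint torques, N m; "tool_pos": TCP position; "orientation": TCP orientation; "force": force on the tool from outside, world axes, zero at the start; "wrist_torque": the same for the moment, N m; "opening": finger opening in m.
Only numpy, scipy, OpenCV 4.12 (cv2) and the standard library are available. Lean on these libraries where they do the work, as an engineer would, in place of code of your own. Each camera call takes 0.05 s, during which the arm holds its last target.

## Working session

There is one attempt and no reset: what is moved stays moved. The work goes in short steps, Python scripts to look and compute and a shell command to move; the robot and the scene stay as the last step left them, time stands still between calls to the robot, and variables do not carry over. Pictures are saved under pics/ and viewed, and the job is handed in when it is done.

```bash
ls; mkdir -p pics; python3 - <<'E'
from plant import *
import cv2
s=read_state(); print(s, grip_point_offset)
for n in ["scene","top","wrist"]:
    c=read_camera(n); cv2.imwrite(f"pics/a_{n}.png",c["img"][:,:,::-1]); print(n,c["K"].round(1).tolist(),c["T"].round(3).tolist())
E
```

```text
pics
{'t': 0.0, 'q': array([ 1.03259536e+00,  1.31152234e-01,  1.48926685e+00, -9.43154033e-06,
        1.52297363e+00, -8.54059329e-02]), 'dq': array([ 0.00237432,  0.0010642 , -0.0015152 ,  0.0012812 , -0.00145773,
        0.00177644]), 'joint_torque': array([-1.55457139e-03, -5.59837997e+01, -4.91757345e+01,  7.70197297e-02,
        3.51996243e-02, -1.60090954e-04]), 'tool_pos': array([0.26235871, 0.53935251, 0.40369929]), 'orientation': array([-7.05065475e-01, -3.06089314e+00,  2.69525434e-03]), 'force': array([-0.97395157, -0.07617356, -0.7704827 ]), 'wrist_torque': array([ 0.00533945, -0.03935082,  0.02616881]), 'opening': 0.09307414334117199} 0.1673
scene [[480.3, 0.0, 248.9], [0.0, 480.3, 193.2], [0.0, 0.0, 1.0]] [[0.956, -0.247, 0.158, 0.435], [-0.293, -0.803, 0.519, -0.589], [-0.001, -0.542, -0.84, 1.018], [0.0, 0.0, 0.0, 1.0]]
top [[486.2, 0.0, 260.9], [0.0, 486.2, 189.9], [0.0, 0.0, 1.0]] [[0.025, -0.988, 0.152, 0.421], [-1.0, -0.025, 0.003, -0.065], [0.001, -0.152, -0.988, 1.515], [0.0, 0.0, 0.0, 1.0]]
wrist [[290.5, 0.0, 251.3], [0.0, 290.5, 193.9], [0.0, 0.0, 1.0]] [[0.438, 0.873, 0.217, 0.202], [0.899, -0.424, -0.108, 0.567], [-0.002, 0.242, -0.97, 0.385], [0.0, 0.0, 0.0, 1.0]]
```

View pics/a_scene.png

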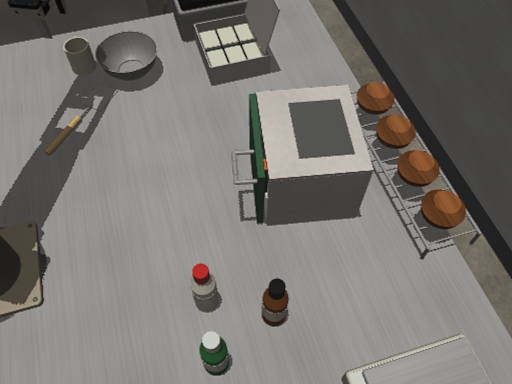

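View pics/a_top.png

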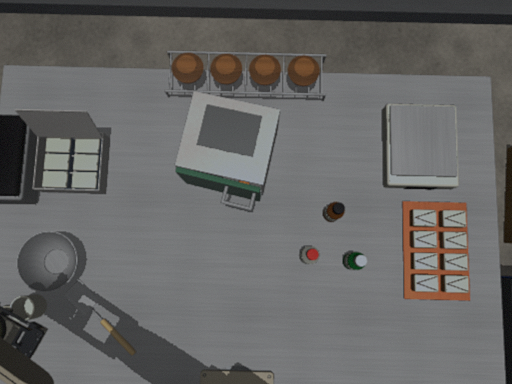

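View pics/a_wrist.png

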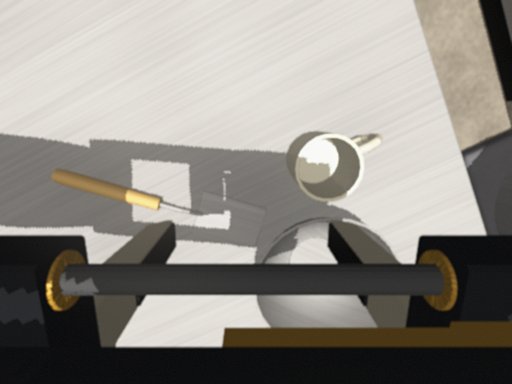

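The scene view shows the cupboard (255–365, 90–215) and the handle at (240,167). The bottles are green (213,350), white/red (203,280) and amber (276,300). In the top view the handle is at (240,200) and the caps are at (361,261), (313,255) and (338,208). Next I'll zoom in for accurate corners.

```bash
cat > h.py <<'E'
import numpy as np, cv2
from plant import *
from scipy.spatial.transform import Rotation as R
def ray(c,u,v):
    d=c["T"][:3,:3]@np.linalg.inv(c["K"])@np.array([u,v,1.]); return c["T"][:3,3],d/np.linalg.norm(d)
def onz(c,u,v,z):
    o,d=ray(c,u,v); return o+d*(z-o[2])/d[2]
def proj(c,p):
    q=np.linalg.inv(c["T"])@np.r_[p,1]; w=c["K"]@q[:3]; return w[:2]/w[2]
def two(c1,p1,c2,p2):
    (a,d),(b,e)=ray(c1,*p1),ray(c2,*p2)
    s=np.linalg.lstsq(np.c_[d,-e],b-a,rcond=None)[0]; x,y=a+d*s[0],b+e*s[1]
    return (x+y)/2,np.linalg.norm(x-y)
def shot(n,name,box=None,k=1):
    c=read_camera(n); im=c["img"][:,:,::-1]
    if box: im=im[box[1]:box[3],box[0]:box[2]]
    cv2.imwrite(f"pics/{name}.png",cv2.resize(im,None,fx=k,fy=k,interpolation=cv2.INTER_CUBIC)); return c
E
python3 - <<'E'
from h import *
S=shot("scene","b_s",(220,80,380,230),5); T=shot("top","b_t",(165,85,295,220),5)
for n,c in (("s",S),("t",T)):
    hsv=cv2.cvtColor(c["img"],cv2.COLOR_RGB2HSV)
    m={}
    m["red"]=((hsv[...,0]<6)|(hsv[...,0]>174))&(hsv[...,1]>170)&(hsv[...,2]>110)
    m["green"]=(hsv[...,0]>45)&(hsv[...,0]<85)&(hsv[...,1]>120)&(hsv[...,2]>30)
    m["orange"]=(hsv[...,0]<15)&(hsv[...,1]>180)&(hsv[...,2]>100)
    for k,x in m.items():
        N,l,st,ce=cv2.connectedComponentsWithStats(x.astype(np.uint8))
        print(n,k,[(st[i].tolist(),ce[i].round(1).tolist()) for i in range(1,N) if st[i][4]>12])
shot("scene","b_s2",(170,250,310,380),5);shot("top","b_t2",(290,190,390,280),6)
E
```

```text
s red [([193, 264, 16, 15, 186], [200.1, 270.9])]
s green [([200, 339, 27, 25, 286], [213.6, 354.2])]
s orange [([264, 159, 3, 11, 25], [264.9, 164.1]), ([193, 264, 16, 15, 183], [200.0, 271.0])]
t red [([307, 249, 11, 11, 88], [312.0, 253.9])]
t green [([348, 253, 14, 16, 106], [352.8, 260.8])]
t orange [([307, 249, 11, 10, 53], [312.8, 253.2])]
```

View pics/b_s.png

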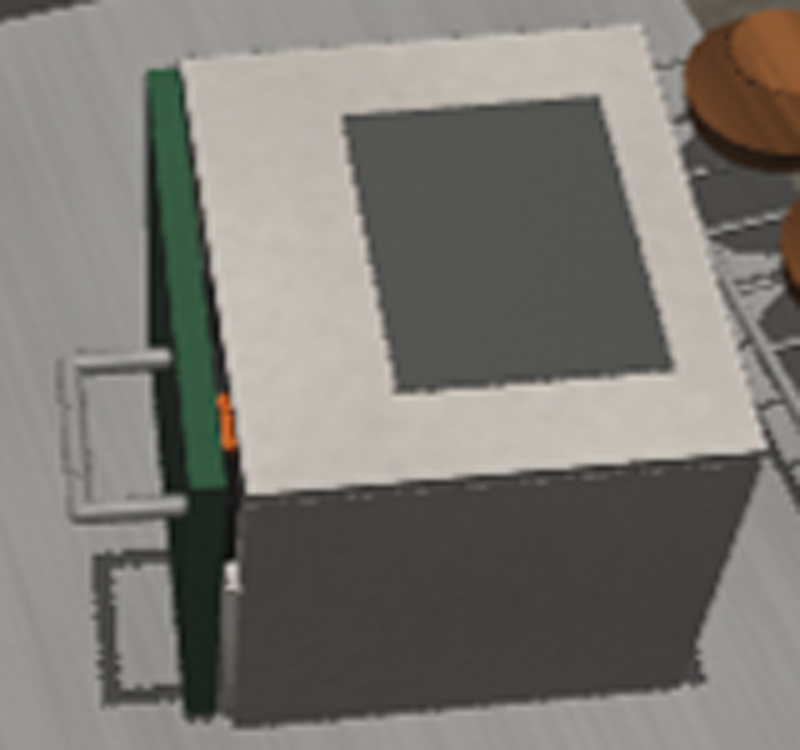

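View pics/b_t.png

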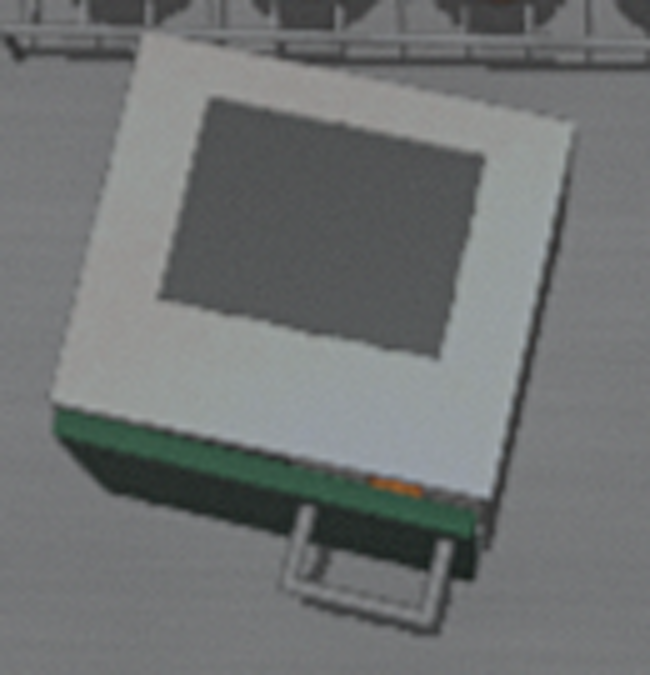

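View pics/b_s2.png

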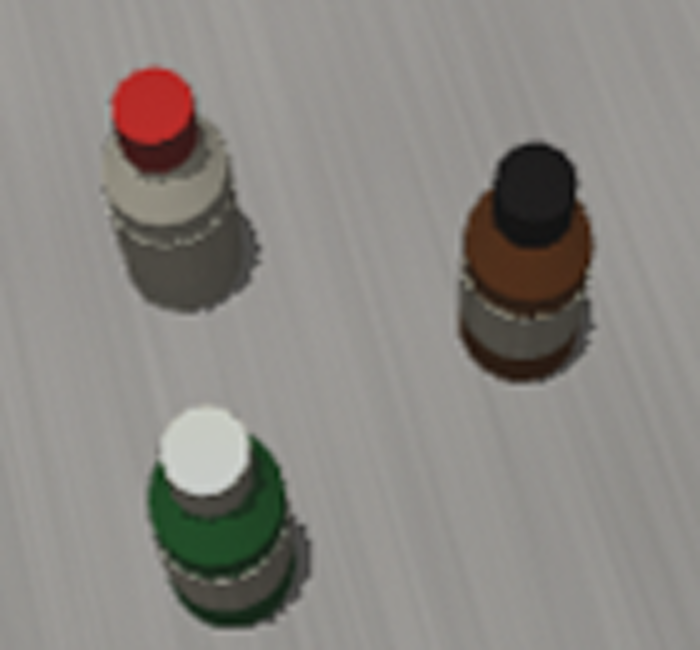

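View pics/b_t2.png

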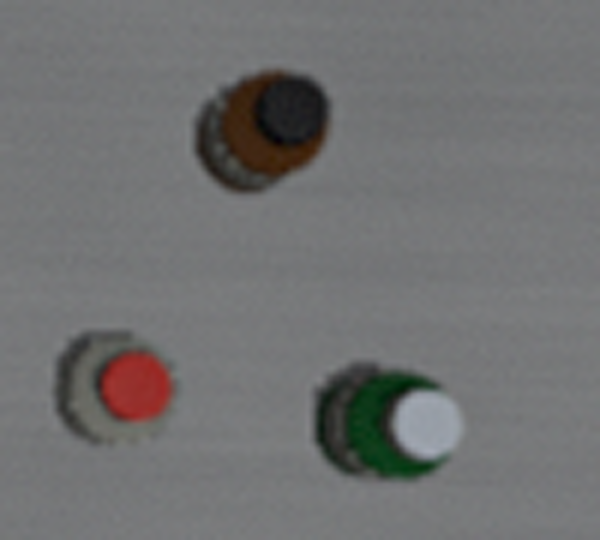

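```bash
python3 - <<'E'
from h import *
S=read_camera("scene");T=read_camera("top")
s=lambda u,v,o=(220,80),k=5:((u+.5)/k-.5+o[0],(v+.5)/k-.5+o[1])
t=lambda u,v,o=(165,85),k=5:((u+.5)/k-.5+o[0],(v+.5)/k-.5+o[1])
P=dict(FL=((182,60),(52,405)),FR=((247,495),(492,498)),BR=((763,452),(575,125)),BL=((640,25),(143,32)),
 doh=((148,72),(57,437)),dof=((192,488),(472,535)),dif=((222,485),(475,508)),h1=((70,358),(290,588)),h2=((78,515),(432,628)))
for k,(a,b) in P.items():
    z=.165 if k[0]=='h' else .2
    p,e=two(S,s(*a),T,t(*b)); print(k,(p*1000).round(1),"gap%.1f"%(e*1000),(onz(S,*s(*a),z)*1000).round(1)[:2],(onz(T,*t(*b),z)*1000).round(1)[:2])
for n,a,b in(("green",(205,450),(427,424)),("red",(153,106),(137,384)),("black",(535,183),(293,107))):
    a=s(*a,o=(170,250)); b=t(*b,o=(290,190),k=6)
    p,e=two(S,a,T,b); print(n,(p*1000).round(1),e*1000,(onz(S,*a,.165)*1000).round(1),(onz(T,*b,.165)*1000).round(1))
E
```

```text
FL [684.9 176.1 206.2] gap2.6 [688.2 181.9] [684.8 177.4]
FR [637.9 -66.3 206.3] gap0.3 [639.3 -62.3] [639.1 -66.4]
BR [ 850.7 -107.4  204.3] gap0.7 [ 852.5 -104.9] [ 852.5 -107.7]
BL [899.9 136.6 203.8] gap1.2 [902.7 140. ] [900.7 137.3]
doh [667.  172.2 207.5] gap2.9 [670.6 179.2] [667.  173.7]
dof [617.4 -56.  205.7] gap0.1 [618.7 -52.3] [618.3 -55.9]
dif [631.4 -57.1 203.9] gap2.6 [631.  -54.5] [633.3 -57.2]
h1 [591.2  44.  178.5] gap3.9 [595.7  54.2] [591.   45.3]
h2 [571.6 -35.2 175.4] gap4.4 [575.5 -28.4] [570.5 -34.8]
green [ 440.4 -338.9  171. ] 0.926352400854944 [ 440.9 -337.1  165. ] [ 440.  -340.1  165. ]
red [ 454.7 -206.7  169.9] 0.02512837434252487 [ 454.8 -204.5  165. ] [ 454.8 -207.2  165. ]
black [ 584.1 -278.1  168.3] 0.22137123580193804 [ 584.5 -276.9  165. ] [ 584.6 -278.6  165. ]
```

```bash
cat >> h.py <<'E'
CEN=np.array([.770,.0369]); YAW=-.192
def ax(p): return np.array([np.cos(p),np.sin(p)]),np.array([-np.sin(p),np.cos(p)])
cx,cy=ax(YAW); HINGE=CEN-.111*cx+.120*cy
def dp(th,x,y):
    a,b=ax(YAW-th); return HINGE+a*x+b*y
def st():
    s=read_state(); return s,R.from_rotvec(s["orientation"]).as_matrix()
def goal(xy,gz,yaw_y,free=True):
    """grasp-point target xy,z; yaw_y=world angle of tool y; prints shift in tool axes cm (no turn), then turn about z deg"""
    s,M=st(); p=np.r_[xy,gz+grip_point_offset]
    t=M.T@(p-s["tool_pos"])*100
    b=np.array([np.cos(yaw_y),np.sin(yaw_y),0]); z=np.array([0,0,-1.]); 
    out=[]
    for sg in (1,-1):
        G=np.c_[np.cross(sg*b,z),sg*b,z]; r=np.degrees(R.from_matrix(M.T@G).as_rotvec()); out.append(r.round(2).tolist())
    print("shift cm",t.round(2).tolist(),"turn",out,"q",s["q"].round(2).tolist())
E
python3 - <<'E'
from h import *
s,M=st(); print(M.round(3)); print(HINGE,[dp(t,-.061,-.185).round(4) for t in(.025,.23)],dp(.23,.014,-.19).round(4),dp(1.45,.036,-.07).round(4))
print(np.degrees(YAW-.025))
goal(dp(.025,-.061,-.185),.22,YAW-.025)
E
```

```text
[[-0.899  0.438 -0.   ]
 [ 0.438  0.899 -0.   ]
 [ 0.    -0.    -1.   ]]
[0.68393838 0.17587625] [array([0.5845, 0.0083]), array([0.5525, 0.0321])] [ 0.6189 -0.0032] [0.6116 0.1449]
-12.433184154338864
shift cm [-52.2, -33.67, 1.74] turn [[-0.01, 0.01, 76.49], [-0.01, -0.01, -103.51]] q [1.03, 0.13, 1.49, 0.0, 1.52, -0.09]
```

```bash
python3 -m creep '[[[-3.26,-2.1,0],[0,0,0]],[[-3.26,-2.1,0],[0,0,0]],[[-3.26,-2.1,0],[0,0,0]],[[-3.26,-2.1,0],[0,0,0]],[[-3.26,-2.1,0],[0,0,0]],[[-3.26,-2.1,0],[0,0,0]],[[-3.26,-2.1,0],[0,0,0]],[[-3.26,-2.1,0],[0,0,0]],[[-3.26,-2.1,0],[0,0,0]],[[-3.26,-2.1,0],[0,0,0]],[[-3.26,-2.1,0],[0,0,0]],[[-3.26,-2.1,0],[0,0,0]]]' 40 30
python3 -m creep '[[[-3.26,-2.1,0],[0,0,0]],[[-3.26,-2.1,0],[0,0,0]],[[-3.26,-2.1,0],[0,0,0]],[[-3.26,-2.1,0],[0,0,0]]]'
python3 -m creep '[[[0,0,0],[0,0,7]],[[0,0,0],[0,0,7]],[[0,0,0],[0,0,7]],[[0,0,0],[0,0,7]],[[0,0,0],[0,0,7]],[[0,0,0],[0,0,7]],[[0,0,0],[0,0,7]],[[0,0,0],[0,0,7]],[[0,0,0],[0,0,7]],[[0,0,0],[0,0,7]],[[0,0,0],[0,0,6.5]],[[0,0,0],[0,0,0]]]'
python3 - <<'E'
from h import *
goal(dp(.025,-.061,-.185),.165,YAW-.025)
shot("wrist","c_w");shot("scene","c_s",(200,60,360,200),5)
E
```

```text
t: 1.45
tool_pos: [0.5046, 0.1399, 0.405]
orientation: [0.705, 3.061, 0.0]
force: [0.7, 1.7, -0.3]
opening: 0.0372
t: 1.78
tool_pos: [0.5852, 0.0073, 0.4049]
orientation: [0.705, 3.061, 0.0]
force: [0.1, -0.0, 0.3]
opening: 0.0369
t: 2.78
tool_pos: [0.5845, 0.0092, 0.4048]
orientation: [2.454, 1.961, 0.0]
force: [0.5, -0.1, 0.0]
opening: 0.0369
shift cm [-0.09, 0.02, 7.25] turn [[0.0, -0.0, -0.32], [-0.0, -0.0, 179.68]] q [-0.07, 0.09, 1.53, 0.0, 1.52, 0.15]
```

View pics/c_w.png

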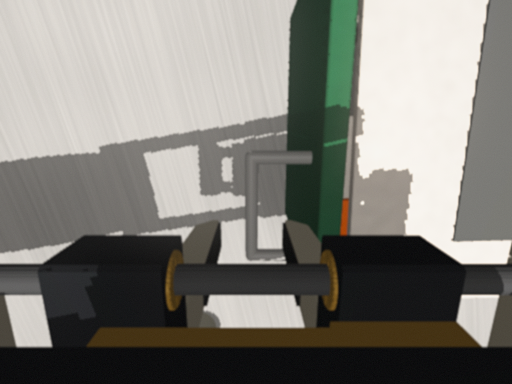

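View pics/c_s.png

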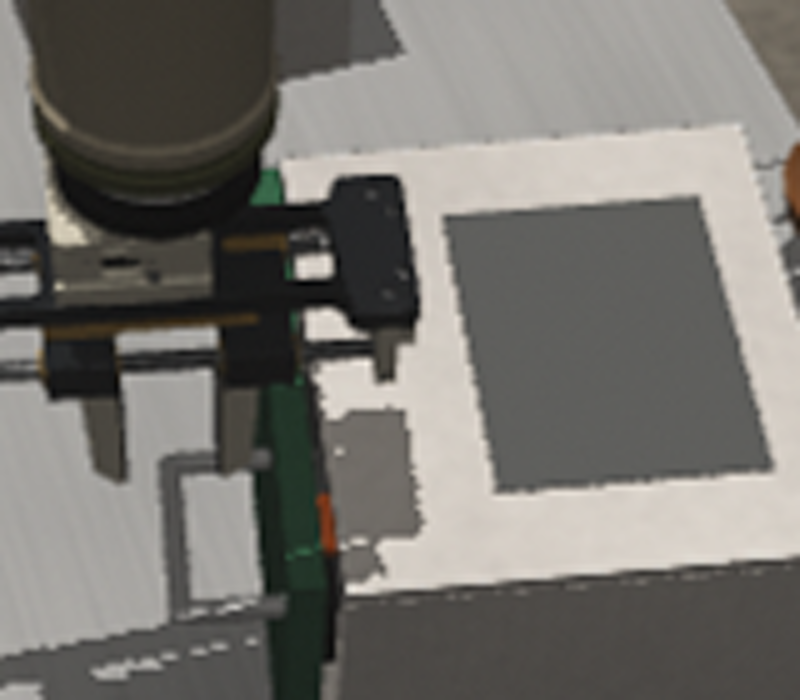

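The wrist view shows the bar at (250,205) centred between the fingers (200–300) and the door at x≈300. I'll descend and pinch it.

```bash
python3 -m creep '[[[-0.09,0,2],[0,0,0]],[[0,0,2],[0,0,0]],[[0,0,1.5],[0,0,0]],[[0,0,1],[0,0,0]],[[0,0,0.7],[0,0,0]],[[0,0,0],[0,0,0]]]'
python3 -m creep '[[[0,0,0],[0,0,0]],[[0,0,0],[0,0,0]],[[0,0,0],[0,0,0]],[[0,0,0],[0,0,0]],[[0,0,0],[0,0,0]]]' 0 15
python3 - <<'E'
from h import *
goal(dp(.025,-.061,-.185),.165,YAW-.025)
c=np.array([-.061,-.185]);a=np.radians(2)
# 2deg row about hinge, tool x,y in door frame: tool y = door x, tool x = z... 
s,M=st(); p=s["tool_pos"]; h=np.r_[HINGE,p[2]]
Rz=R.from_rotvec([0,0,-a]).as_matrix(); print(M.T@(h+Rz@(p-h)-p)*100)
E
```

```text
t: 3.38
tool_pos: [0.5839, 0.0084, 0.3311]
orientation: [-2.446, -1.969, 0.003]
force: [-0.2, -0.6, -0.0]
opening: 0.0376
t: 3.8
tool_pos: [0.5845, 0.0083, 0.3336]
orientation: [2.448, 1.967, 0.001]
force: [-0.4, 1.1, 3.2]
opening: 0.0096
shift cm [0.0, -0.0, 0.13] turn [[0.07, -0.01, -0.0], [-0.01, -0.11, 180.0]] q [-0.07, 0.13, 1.62, -0.0, 1.39, 0.14]
[ 0.22414597 -0.64204889 -0.00074936]
```

```bash
python3 -m creep '[[[0.112,-0.322,0],[0,0,1]],[[0.112,-0.322,0],[0,0,1]],[[0.112,-0.322,0],[0,0,1]],[[0.112,-0.322,0],[0,0,1]],[[0.112,-0.322,0],[0,0,1]],[[0.112,-0.322,0],[0,0,1]],[[0.112,-0.322,0],[0,0,1]],[[0.112,-0.322,0],[0,0,1]],[[0.112,-0.322,0],[0,0,1]]]'
python3 -m creep '[[[0.056,-0.161,0],[0,0,0.5]],[[0,0,0],[0,0,0]]]'
python3 -m creep '[[[0.056,-0.161,0],[0,0,0.5]],[[0,0,0],[0,0,0]]]'
python3 -m creep '[[[0.056,-0.161,0],[0,0,0.5]],[[0,0,0],[0,0,0]]]'
```

```text
t: 4.55
tool_pos: [0.5592, 0.0263, 0.3335]
orientation: [2.597, 1.766, 0.001]
force: [-0.8, -0.9, 7.1]
opening: 0.0093
t: 4.72
tool_pos: [0.5577, 0.0276, 0.3335]
orientation: [2.604, 1.756, 0.0]
force: [-1.7, -0.7, 6.9]
opening: 0.0092
t: 4.88
tool_pos: [0.5565, 0.0286, 0.3335]
orientation: [2.612, 1.744, 0.0]
force: [-2.2, -1.4, 6.3]
opening: 0.0095
t: 5.05
tool_pos: [0.5553, 0.0297, 0.3335]
orientation: [2.62, 1.733, 0.0]
force: [-2.5, 0.4, 6.8]
opening: 0.0094
```

```bash
python3 -m creep '[[[0.056,-0.161,0],[0,0,0.5]],[[0,0,0],[0,0,0]]]'
python3 -m creep '[[[0.056,-0.161,0],[0,0,0.5]],[[0,0,0],[0,0,0]]]'
python3 - <<'E'
from h import *
s,M=st(); v=s["tool_pos"][:2]-HINGE; print(np.arctan2(v[1],v[0])%(2*np.pi), [ (np.arctan2(-.185,-.061)+YAW-t)%(2*np.pi) for t in (.21,.23)],np.linalg.norm(v),s["force"])
shot("top","d_t",(165,85,295,220),5)
E
```

```text
t: 5.22
tool_pos: [0.554, 0.0308, 0.3335]
orientation: [2.627, 1.721, 0.0]
force: [-1.5, -1.0, 6.4]
opening: 0.0092
t: 5.38
tool_pos: [0.5528, 0.0319, 0.3335]
orientation: [2.634, 1.71, 0.0]
force: [-2.1, -2.1, 6.3]
opening: 0.0093
3.973719674807091 [np.float64(3.991885167826424), np.float64(3.971885167826424)] 0.19475058895448819 [-2.05832631 -2.11618223  6.32214291]
```

```bash
python3 -m creep '[[[0.028,-0.08,0],[0,0,0.25]],[[0,0,0],[0,0,0]]]'
python3 -m creep '[[[0.028,-0.08,0],[0,0,0.25]],[[0,0,0],[0,0,0]]]'
python3 -m creep '[[[0.028,-0.08,0],[0,0,0.25]],[[0,0,0],[0,0,0]]]'
```

```text
t: 5.6
tool_pos: [0.5525, 0.0322, 0.3335]
orientation: [2.637, 1.704, 0.001]
force: [0.7, -4.3, 5.4]
opening: 0.0094
t: 5.77
tool_pos: [0.5522, 0.0324, 0.3335]
orientation: [2.64, 1.698, 0.002]
force: [3.7, -5.9, 4.2]
opening: 0.0094
t: 5.93
tool_pos: [0.5519, 0.0327, 0.3335]
orientation: [2.643, 1.691, 0.003]
force: [5.9, -7.2, 2.3]
opening: 0.0095
```

View pics/d_t.png

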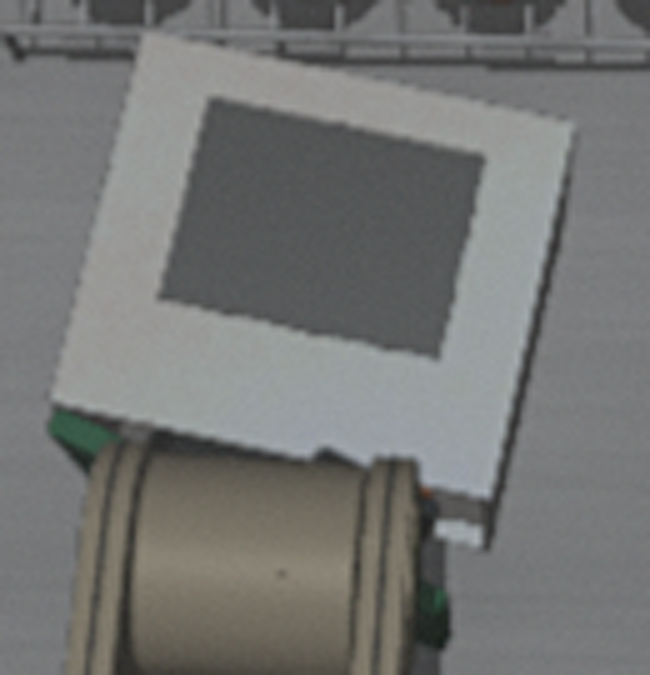

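The force is rising at about 0.23 rad, so the catch has stopped the door. I'll back off slightly, release and lift.

```bash
python3 -m creep '[[[-0.05,0.16,0],[0,0,-0.5]],[[0,0,0],[0,0,0]]]'
python3 -m creep '[[[0,0,0],[0,0,0]],[[0,0,0],[0,0,0]],[[0,0,0],[0,0,0]],[[0,0,0],[0,0,0]]]' 40
python3 -m creep '[[[0,0,-1],[0,0,0]],[[0,0,-2],[0,0,0]],[[0,0,-3],[0,0,0]],[[0,0,-4],[0,0,0]],[[0,0,0],[0,0,0]]]'
python3 - <<'E'
from h import *
print(YAW)
goal(dp(.228,.014,-.19),.24,YAW-.228+np.pi/2)
shot("wrist","e_w");c=shot("scene","e_s",(200,60,360,200),5)
E
```

```text
t: 6.1
tool_pos: [0.5526, 0.0321, 0.3335]
orientation: [2.637, 1.705, 0.001]
force: [0.6, -3.8, 6.5]
opening: 0.0094
t: 6.43
tool_pos: [0.5521, 0.0328, 0.3321]
orientation: [-2.637, -1.706, 0.001]
force: [-0.2, 0.5, -0.6]
opening: 0.0316
t: 6.85
tool_pos: [0.5536, 0.0326, 0.4423]
orientation: [2.632, 1.703, 0.016]
force: [0.9, 0.2, 1.9]
opening: 0.0373
-0.192
shift cm [-0.6, 7.42, 3.58] turn [[0.71, 0.29, -90.12], [0.29, -0.71, 89.88]] q [-0.03, -0.01, 1.57, 0.0, 1.57, 0.39]
```

View pics/e_w.png

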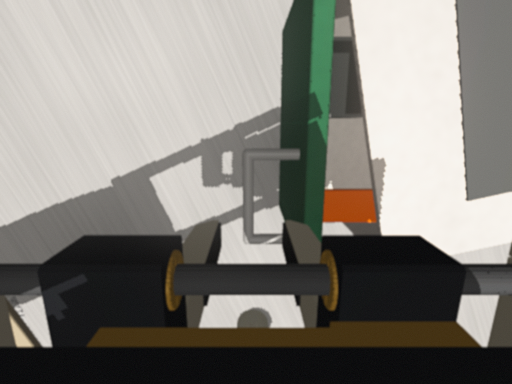

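View pics/e_s.png

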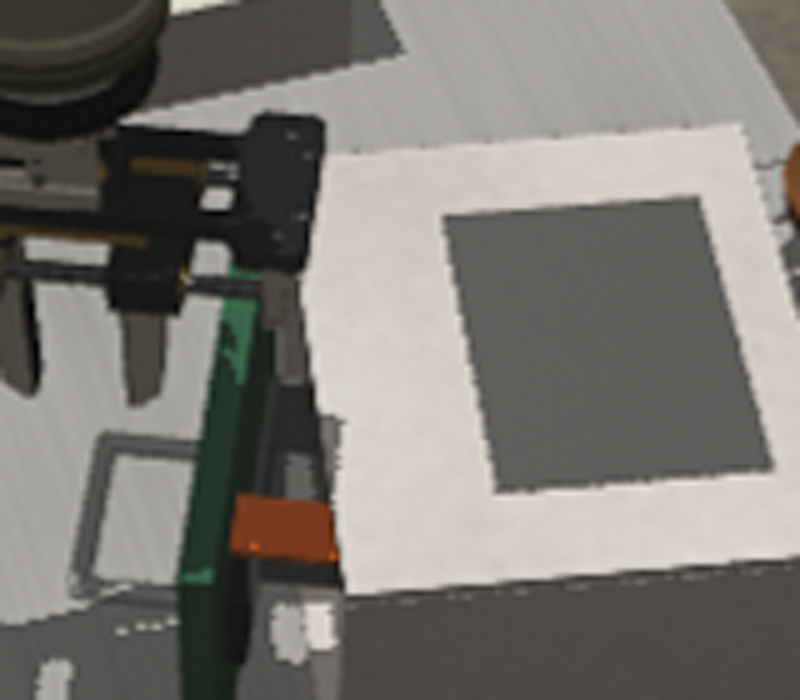

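The wrist view shows the orange tongue at (323–378, 190–222) in the gap between door and roof. I'll shut the fingers, move above it and turn so the 15 mm finger width lies across the gap.

```bash
python3 -m creep '[[[-0.2,2.5,0],[0,0,0]],[[-0.2,2.5,0],[0,0,0]],[[-0.2,2.42,0],[0,0,0]]]' 0
python3 -m creep '[[[0,0,0],[0,0,-7]],[[0,0,0],[0,0,-7]],[[0,0,0],[0,0,-7]],[[0,0,0],[0,0,-7]],[[0,0,0],[0,0,-7]],[[0,0,0],[0,0,-7]],[[0,0,0],[0,0,-7]],[[0,0,0],[0,0,-7]],[[0,0,0],[0,0,-7]],[[0,0,0],[0,0,-7]],[[0,0,0],[0,0,-7]],[[0,0,0],[0,0,-7]]]'
python3 -m creep '[[[0,0,0],[0,0,-6.1]],[[0,0,0],[0,0,0]],[[0,0,0],[0,0,0]]]'
python3 - <<'E'
from h import *
s,M=st();print(M.round(3))
goal(dp(.228,.014,-.19),.22,YAW-.228+np.pi/2)
c=shot("wrist","f_w");c=shot("scene","f_s",(200,60,360,200),5)
E
```

```text
t: 7.2
tool_pos: [0.618, -0.0036, 0.4313]
orientation: [-2.636, -1.707, 0.003]
force: [0.2, -0.3, -0.5]
opening: 0.0218
t: 8.2
tool_pos: [0.6173, -0.0033, 0.4309]
orientation: [-0.808, -3.033, 0.001]
force: [-0.8, -0.4, 0.2]
opening: 0.0005
t: 8.45
tool_pos: [0.6174, -0.0033, 0.4314]
orientation: [-0.66, -3.069, 0.0]
force: [0.3, 0.5, -0.2]
opening: 0.0004
[[-0.912  0.411 -0.002]
 [ 0.411  0.912  0.   ]
 [ 0.002 -0.001 -1.   ]]
shift cm [-0.18, 0.08, 4.41] turn [[-0.04, -0.12, -0.22], [-0.19, 0.06, 179.78]] q [-0.09, 0.17, 1.4, 0.0, 1.58, -1.24]
```

View pics/f_w.png

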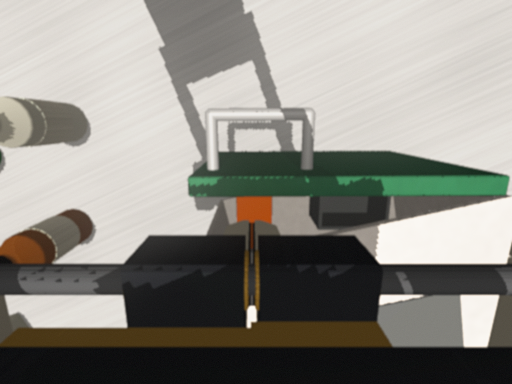

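View pics/f_s.png

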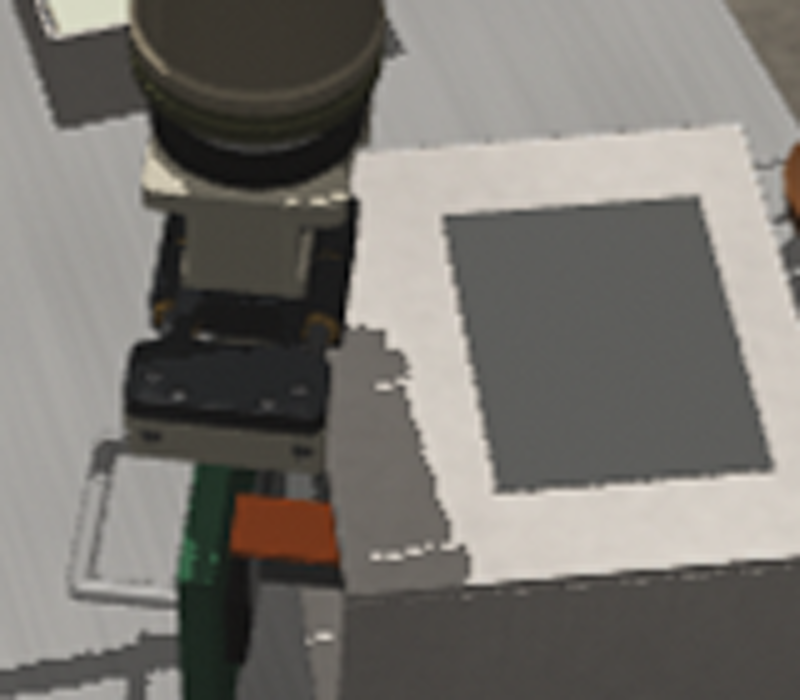

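Fingers are in line with the tongue (251 vs 254 px). Going down through the gap, in stages.

```bash
python3 -m creep '[[[-0.25,0.08,1.5],[0,0,-0.2]],[[0,0,1.5],[0,0,0]],[[0,0,1.5],[0,0,0]],[[0,0,1],[0,0,0]],[[0,0,0.5],[0,0,0]],[[0,0,0],[0,0,0]]]'
python3 -m creep '[[[0,0,0.4],[0,0,0]],[[0,0,0.4],[0,0,0]],[[0,0,0],[0,0,0]]]'
python3 -m creep '[[[0,0,0.4],[0,0,0]],[[0,0,0],[0,0,0]]]'
python3 -m creep '[[[0,0,0.4],[0,0,0]],[[0,0,0],[0,0,0]]]'
```

```text
t: 9.05
tool_pos: [0.6199, -0.0037, 0.3711]
orientation: [-0.651, -3.071, 0.0]
force: [-0.4, 0.1, -0.1]
opening: 0.0006
t: 9.3
tool_pos: [0.6203, -0.0037, 0.3646]
orientation: [0.651, 3.073, -0.0]
force: [-0.8, 0.6, -0.2]
opening: 0.0001
t: 9.47
tool_pos: [0.6205, -0.0037, 0.361]
orientation: [0.65, 3.072, 0.0]
force: [0.5, 0.2, 2.7]
opening: 0.0006
t: 9.63
tool_pos: [0.6204, -0.0037, 0.3569]
orientation: [0.65, 3.073, 0.0]
force: [0.8, -0.4, 3.8]
opening: 0.0006
```

```bash
python3 -m creep '[[[0,0,0.3],[0,0,0]],[[0,0,0],[0,0,0]]]'
python3 -m creep '[[[0,0,0.3],[0,0,0]],[[0,0,0],[0,0,0]]]'
python3 - <<'E'
from h import *
s,M=st(); p=s["tool_pos"]; print(p,s["force"]); a,b=ax(YAW-.228); print((p[:2]-HINGE)@a,(p[:2]-HINGE)@b)
h=np.r_[HINGE,p[2]]
for d in (1,6):
    Rz=R.from_rotvec([0,0,-np.radians(d)]).as_matrix(); print(d,M.T@(h+Rz@(p-h)-p)*100)
shot("scene","g_s",(200,60,360,200),5)
E
```

```text
t: 9.8
tool_pos: [0.6204, -0.0036, 0.354]
orientation: [0.65, 3.073, 0.0]
force: [1.2, -0.3, 5.3]
opening: 0.0006
t: 9.97
tool_pos: [0.6204, -0.0037, 0.3511]
orientation: [0.65, 3.073, 0.0]
force: [0.6, 0.1, 6.3]
opening: 0.0007
[ 0.6204459  -0.00366607  0.35111532] [0.61862777 0.10812534 6.33213904]
0.015235978684171394 -0.1898278287988595
1 [ 3.31596993e-01 -2.27011324e-02 -3.07710154e-04]
6 [ 1.99274408e+00 -4.92708837e-02 -1.81658058e-03]
```

View pics/g_s.png

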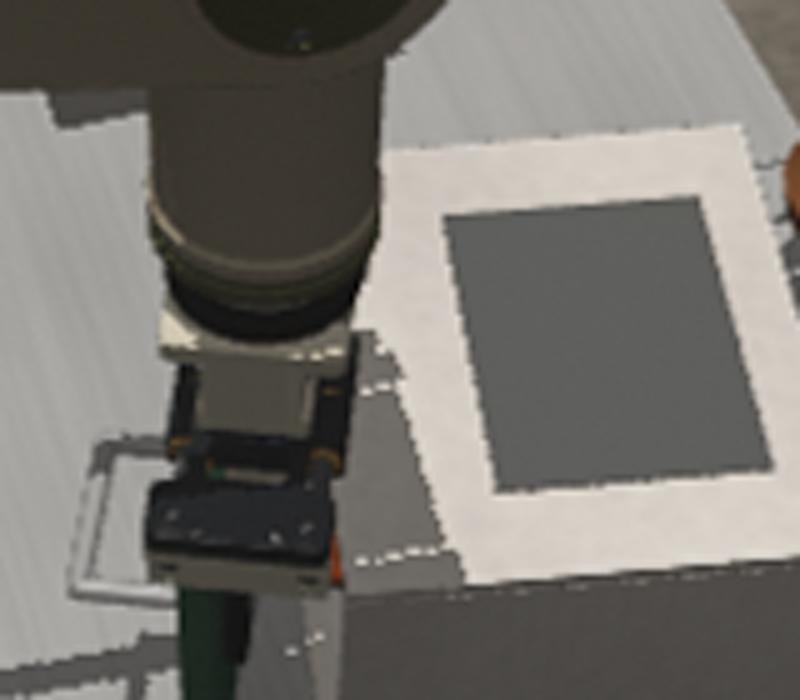

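Pressed to about 11 mm (6.3 N). I'll now push the inner face outward with the catch held down.

```bash
python3 -m creep '[[[0.4,0,0],[0,0,0]],[[0.3,0,0],[0,0,0]],[[0,0,0],[0,0,0]]]'
python3 -m creep '[[[0.33,-0.02,0],[0,0,1]],[[0.33,-0.02,0],[0,0,1]],[[0,0,0],[0,0,0]]]'
python3 -m creep '[[[0.33,-0.02,0],[0,0,1]],[[0.33,-0.02,0],[0,0,1]],[[0,0,0],[0,0,0]]]'
python3 -m creep '[[[0.33,-0.02,0],[0,0,1]],[[0.33,-0.02,0],[0,0,1]],[[0,0,0],[0,0,0]]]'
```

```text
t: 10.27
tool_pos: [0.6138, -0.0009, 0.3516]
orientation: [0.65, 3.073, -0.0]
force: [-0.7, -0.4, 6.5]
opening: 0.0004
t: 10.52
tool_pos: [0.6076, 0.0016, 0.3516]
orientation: [0.705, 3.06, 0.0]
force: [-0.6, -0.0, 5.6]
opening: 0.0005
t: 10.77
tool_pos: [0.6016, 0.0043, 0.3517]
orientation: [0.758, 3.047, 0.001]
force: [-0.2, 0.5, 5.6]
opening: 0.0002
t: 11.02
tool_pos: [0.5956, 0.0072, 0.3517]
orientation: [0.811, 3.034, 0.001]
force: [0.2, 1.9, 6.3]
opening: 0.0005
```

```bash
python3 - <<'E'
from h import *
s,M=st(); p=s["tool_pos"][:2]-HINGE
for t in (.23,.28,.30,.33,.36):
    a,b=ax(YAW-t); print(t,(p@a*1000).round(1),(p@b*1000).round(1))
S=shot("scene","i_s",(190,60,350,200),5);shot("top","i_t",(165,85,295,220),5)
E
```

```text
0.23 -11.5 -190.0
0.28 -2.0 -190.4
0.3 1.8 -190.4
0.33 7.5 -190.2
0.36 13.2 -189.9
```

View pics/i_s.png

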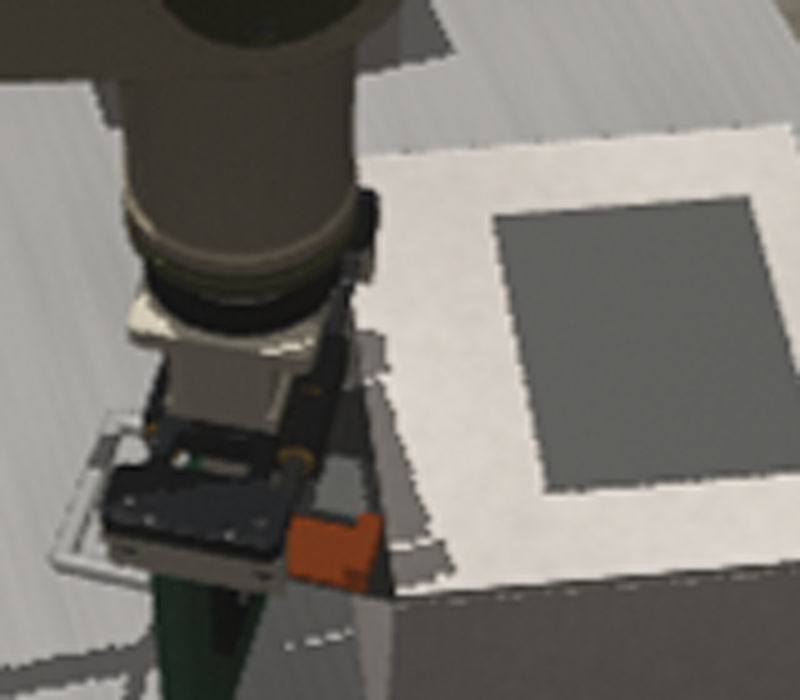

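View pics/i_t.png

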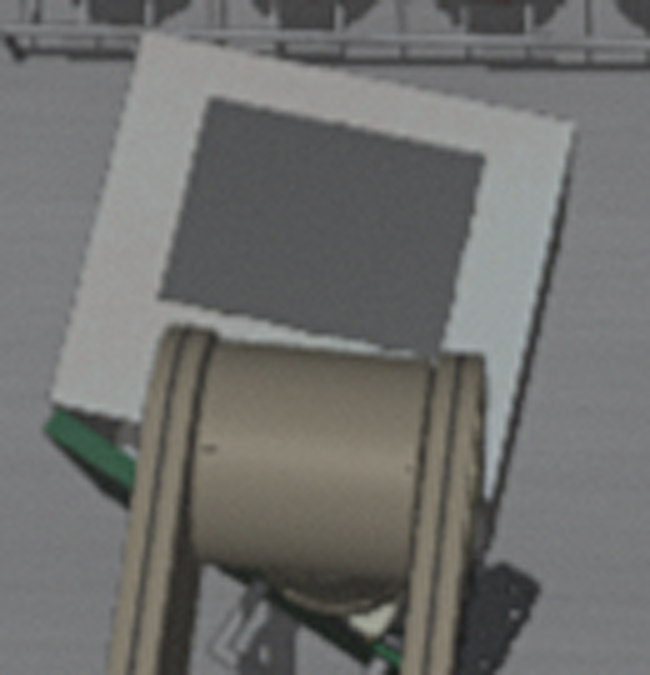

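The door follows at about 0.33 rad, and the hook (scene crop 375,530) now stands clear in front of the roof edge. I'll continue the arc.

```bash
python3 -m creep '[[[0.66,-0.015,0],[0,0,2]],[[0.99,-0.013,0],[0,0,3]],[[0.99,-0.013,0],[0,0,3]],[[0.99,-0.013,0],[0,0,3]],[[0.99,-0.013,0],[0,0,3]],[[0.99,-0.013,0],[0,0,3]],[[0.66,-0.015,0],[0,0,2]],[[0,0,0],[0,0,0]]]'
python3 - <<'E'
from h import *
s,M=st(); p=s["tool_pos"][:2]-HINGE
for t in (.6,.66,.7): 
    a,b=ax(YAW-t); print(t,(p@a*1000).round(1),(p@b*1000).round(1),np.degrees(np.arctan2(b[1],b[0])),np.degrees(np.arctan2(M[1,1],M[0,1])))
S=shot("scene","j_s",(150,60,350,210),4)
E
```

```text
t: 11.78
tool_pos: [0.5453, 0.0453, 0.3516]
orientation: [1.302, 2.858, 0.001]
force: [-1.6, 0.3, 6.4]
opening: 0.0007
0.6 -4.4 -190.4 44.6217426256388 41.006479056526615
0.66 7.0 -190.3 41.183995854853855 41.006479056526615
0.7 14.6 -189.9 38.89216467433057 41.006479056526615
```

View pics/j_s.png

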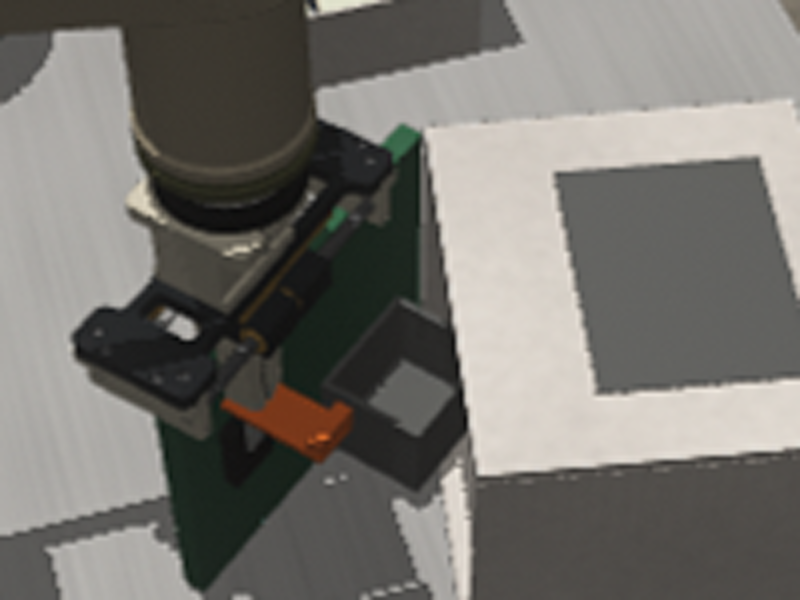

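Door about 0.66 rad; rack and tongue are visible on the inside. Continuing to about 1.43.

```bash
python3 -m creep '[[[0.66,-0.015,0],[0,0,2]],[[0.99,-0.013,0],[0,0,3]],[[0.99,-0.013,0],[0,0,3]],[[0.99,-0.013,0],[0,0,3]],[[0.99,-0.013,0],[0,0,3]],[[0.99,-0.013,0],[0,0,3]],[[0.99,-0.013,0],[0,0,3]],[[0.99,-0.013,0],[0,0,3]],[[0.99,-0.013,0],[0,0,3]],[[0.99,-0.013,0],[0,0,3]],[[0.66,-0.015,0],[0,0,2]]]'
python3 -m creep '[[[0.66,-0.015,0],[0,0,2]],[[0.66,-0.015,0],[0,0,2]],[[0.66,-0.015,0],[0,0,2]],[[0.66,-0.015,0],[0,0,2]],[[0.5,-0.01,0],[0,0,1.5]],[[0.33,-0.01,0],[0,0,1]],[[0.33,-0.01,0],[0,0,1]],[[0.17,-0.005,0],[0,0,0.5]],[[0,0,0],[0,0,0]]]'
python3 - <<'E'
from h import *
s,M=st(); p=s["tool_pos"][:2]-HINGE
for t in (1.4,1.44,1.48): 
    a,b=ax(YAW-t); print(t,(p@a*1000).round(1),(p@b*1000).round(1),np.degrees(np.arctan2(b[1],b[0])),np.degrees(np.arctan2(M[1,1],M[0,1])))
print(s["q"].round(2))
S=shot("scene","k_s",(150,60,350,210),4)
E
```

```text
t: 12.75
tool_pos: [0.4981, 0.1344, 0.3511]
orientation: [-2.02, -2.405, 0.001]
force: [-2.6, -1.5, 5.7]
opening: 0.0004
t: 13.5
tool_pos: [0.4938, 0.1737, 0.351]
orientation: [-2.257, -2.184, 0.001]
force: [-4.4, -0.1, 6.3]
opening: 0.0006
1.4 6.2 -190.1 -1.2148809848270468 -1.9005725637997044
1.44 13.8 -189.7 -3.5067121653503417 -1.9005725637997044
1.48 21.3 -189.0 -5.798543345873636 -1.9005725637997044
[ 0.24 -0.04  1.77  0.    1.42  0.27]
```

View pics/k_s.png

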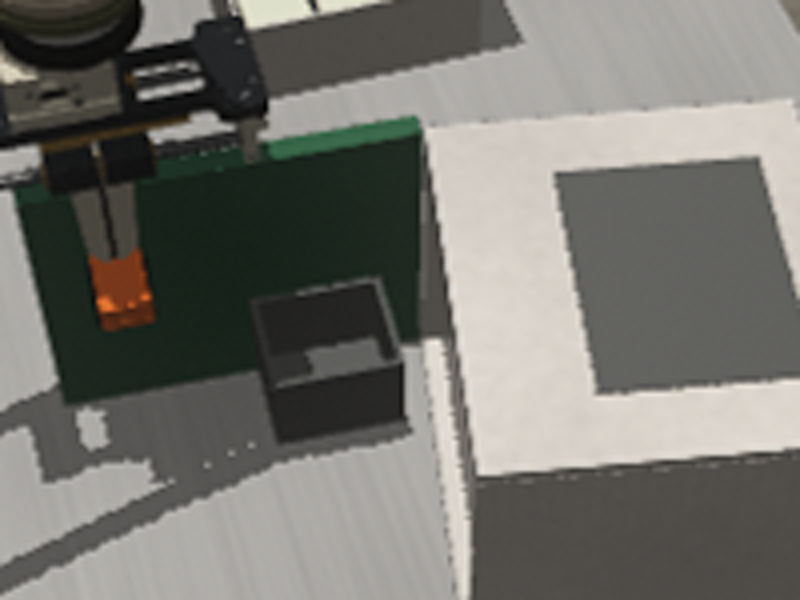

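```bash
python3 -m creep '[[[0.33,-0.01,0],[0,0,1]],[[0.33,-0.01,0],[0,0,1]],[[0.17,-0.005,0],[0,0,0.5]],[[0,0,0],[0,0,0]]]'
python3 -m creep '[[[-0.15,0,0],[0,0,0]],[[0,0,-0.5],[0,0,0]],[[0,0,-0.5],[0,0,0]],[[0,0,-1],[0,0,0]],[[0,0,-2],[0,0,0]],[[0,0,-3],[0,0,0]],[[0,0,-2],[0,0,0]]]'
python3 -m creep '[[[0,0,0],[0,0,0]]]' 55
python3 - <<'E'
from h import *
s,M=st(); print(s["tool_pos"])
goal(np.array([.4405,-.3386]),.148,np.radians(-4))
E
```

```text
t: 13.88
tool_pos: [0.4939, 0.182, 0.351]
orientation: [-2.304, -2.134, 0.001]
force: [-4.1, 1.3, 7.0]
opening: 0.0002
t: 14.47
tool_pos: [0.4943, 0.18, 0.4433]
orientation: [2.305, 2.134, 0.001]
force: [1.3, -0.0, 0.7]
opening: 0.0004
t: 14.55
tool_pos: [0.4951, 0.1802, 0.4468]
orientation: [2.302, 2.132, 0.011]
force: [0.6, 0.0, 0.7]
opening: 0.0038
[0.49510894 0.18024772 0.44679957]
shift cm [-52.18, -1.56, 13.01] turn [[0.45, -0.14, -0.4], [-0.22, -0.7, 179.6]] q [0.25, -0.09, 1.63, -0.0, 1.59, 0.33]
```

```bash
python3 -m creep '[[[-4,-0.12,0],[0,0,0]],[[-4,-0.12,0],[0,0,0]],[[-4,-0.12,0],[0,0,0]],[[-4,-0.12,0],[0,0,0]],[[-4,-0.12,0],[0,0,0]],[[-4,-0.12,0],[0,0,0]],[[-4,-0.12,0],[0,0,0]],[[-4,-0.12,0],[0,0,0]],[[-4,-0.12,0],[0,0,0]],[[-4,-0.12,0],[0,0,0]],[[-4,-0.12,0],[0,0,0]],[[-4,-0.12,0],[0,0,0]]]'
python3 -m creep '[[[-4,-0.12,0],[0,0,0]],[[0,0,0],[0,0,0]],[[0,0,0],[0,0,0]]]'
python3 - <<'E'
from h import *
s,M=st(); print(s["tool_pos"],M.round(3))
goal(np.array([.4405,-.3386]),.148,np.radians(-4))
shot("wrist","l_w");shot("top","l_t");S=shot("scene","l_s")
E
```

```text
t: 15.55
tool_pos: [0.4423, -0.2994, 0.4405]
orientation: [-2.305, -2.134, 0.0]
force: [0.6, 0.3, 0.2]
opening: 0.0512
t: 15.8
tool_pos: [0.438, -0.3391, 0.4397]
orientation: [-2.308, -2.129, 0.0]
force: [0.5, -0.2, 0.3]
opening: 0.0507
[ 0.43802443 -0.3391136   0.4396717 ] [[ 0.08   0.997 -0.002]
 [ 0.997 -0.08   0.001]
 [ 0.001 -0.002 -1.   ]]
shift cm [0.06, 0.26, 12.44] turn [[-0.09, -0.06, -0.61], [-0.1, 0.15, 179.39]] q [-0.75, -0.01, 1.57, -0.0, 1.58, -0.67]
```

View pics/l_w.png

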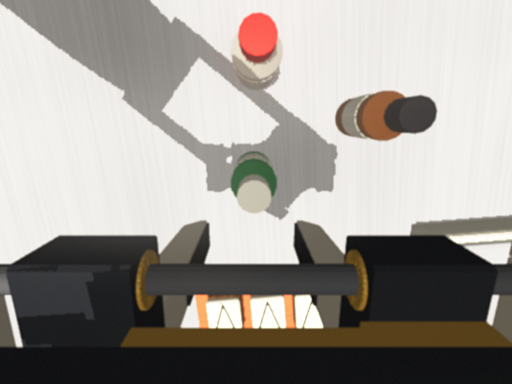

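View pics/l_t.png

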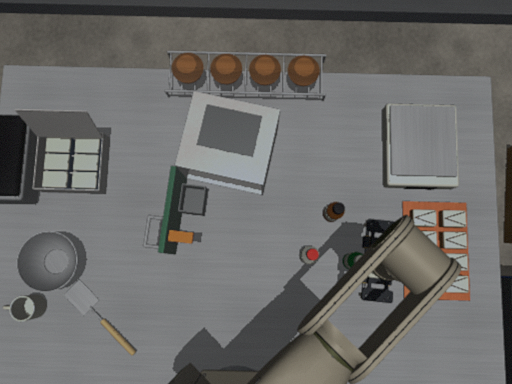

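View pics/l_s.png

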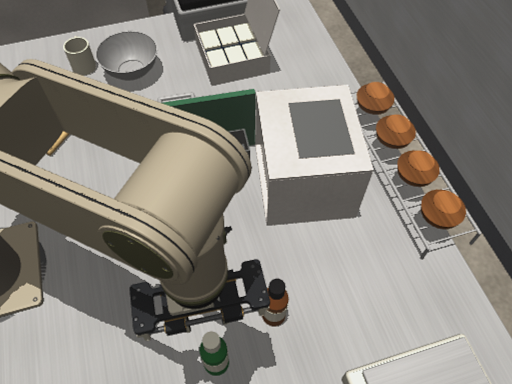

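The wrist view shows the green cap at (254,195), centred between the fingers. The top view shows the door standing wide open, with the rack at (194,200) unobstructed. I'll measure both.

```bash
python3 - <<'E'
from h import *
w=read_camera("wrist"); print((onz(w,254,195,.165)*1000).round(1))
T=shot("top","m_t",(135,155,225,265),6); S=shot("scene","m_s",(150,60,350,210),4)
E
```

```text
[ 440.9 -336.8  165. ]
```

View pics/m_t.png

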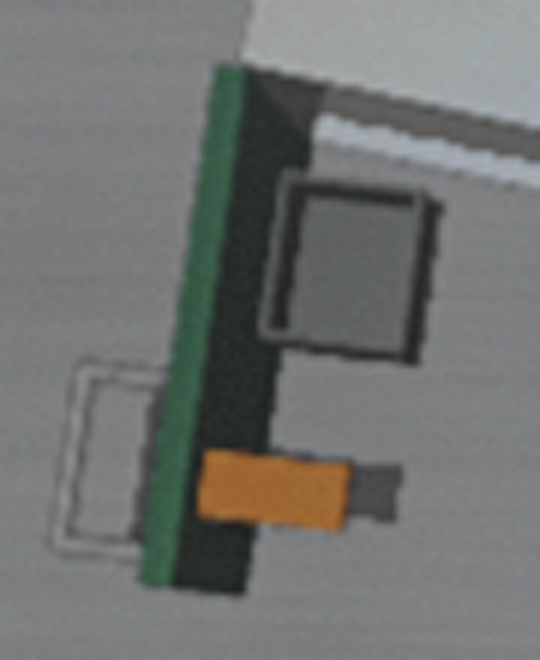

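```bash
python3 - <<'E'
from h import *
T=read_camera("top")
t=lambda u,v,o=(135,155),k=6:((u+.5)/k-.5+o[0],(v+.5)/k-.5+o[1])
a=onz(T,*t(245,68),.2);b=onz(T,*t(172,586),.2);d=b-a
print(a,b,np.linalg.norm(d)); ang=np.arctan2(d[1],d[0]); # dir = -y axis = (sin psi,-cos psi)
psi=np.arctan2(d[0],-d[1]); print("theta",YAW-psi)
q=[onz(T,*t(*x),.08)[:2] for x in((283,172),(433,190),(415,360),(260,340))]; print(np.round(q,4),np.mean(q,0))
for th in (YAW-psi,1.44): print(th,dp(th,.036,-.07), dp(th,0,-.24),dp(th,0,0))
E
```

```text
[0.68396771 0.17620295 0.2       ] [0.44729248 0.19650318 0.2       ] 0.23754423979054212
theta 1.4643594250468506
[[0.6557 0.1765]
 [0.6485 0.1014]
 [0.5633 0.1067]
 [0.5713 0.1837]] [0.60968663 0.14207043]
1.4643594250468506 [0.61111794 0.14599006] [0.44481637 0.19638634] [0.68393838 0.17587625]
1.44 [0.61186749 0.14422523] [0.44438774 0.19055596] [0.68393838 0.17587625]
```

View pics/m_s.png

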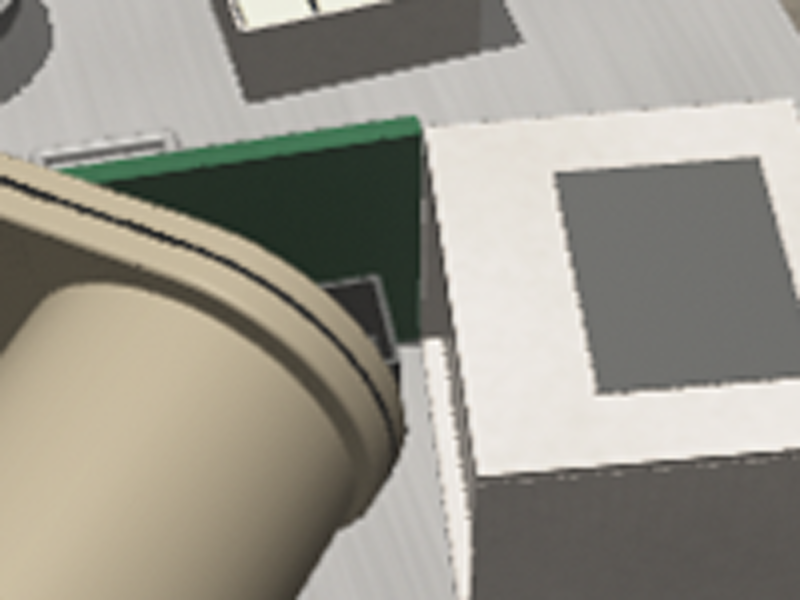

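```bash
python3 -m creep '[[[0.05,0.25,3],[0,0,-0.6]],[[0.05,0,3],[0,0,0]],[[0,0,2.5],[0,0,0]],[[0,0,2],[0,0,0]],[[0,0,1.2],[0,0,0]],[[0,0,0.6],[0,0,0]],[[0,0,0],[0,0,0]]]'
python3 - <<'E'
from h import *
goal(np.array([.4407,-.338]),.148,np.radians(-4))
shot("wrist","n_w"); shot("scene","n_s",(150,220,310,340),5)
E
```

```text
t: 16.73
tool_pos: [0.4414, -0.3358, 0.3168]
orientation: [-2.292, -2.146, 0.0]
force: [-0.2, -0.6, 0.5]
opening: 0.0512
shift cm [-0.23, -0.05, 0.15] turn [[-0.08, -0.06, 0.24], [0.1, -0.13, -179.76]] q [-0.74, 0.07, 1.72, 0.0, 1.36, -0.68]
```

View pics/n_w.png

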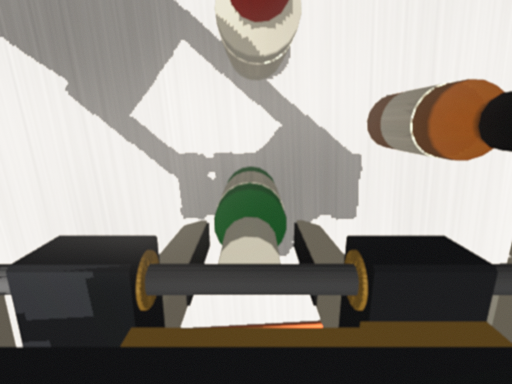

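The cap is centred between the fingers at (250,245). I'll close on it.

```bash
python3 -m creep '[[[-0.2,-0.05,0.1],[0,0,0]],[[0,0,0],[0,0,0]]]'
python3 -m creep '[[[0,0,0],[0,0,0]],[[0,0,0],[0,0,0]],[[0,0,0],[0,0,0]],[[0,0,0],[0,0,0]],[[0,0,0],[0,0,0]]]' 0 30
python3 -m creep '[[[0,0,-1],[0,0,0]],[[0,0,-2],[0,0,0]],[[0,0,-3],[0,0,0]],[[0,0,-3],[0,0,0]],[[0,0,-3],[0,0,0]],[[0,0,-3],[0,0,0]],[[0,0,-2],[0,0,0]],[[0,0,0],[0,0,0]]]'
python3 - <<'E'
from h import *
s,M=st();print(s["tool_pos"],s["force"])
goal(np.array([.611,.145]),.172,YAW-1.455+np.pi/2)
shot("wrist","o_w"); shot("scene","o_s")
E
```

```text
t: 17.0
tool_pos: [0.4411, -0.3389, 0.3183]
orientation: [2.292, 2.145, 0.0]
force: [0.4, 0.1, -0.4]
opening: 0.0509
t: 17.42
tool_pos: [0.4408, -0.3384, 0.317]
orientation: [2.294, 2.147, -0.0]
force: [-0.6, -0.1, 2.2]
opening: 0.0318
t: 18.08
tool_pos: [0.4411, -0.3385, 0.493]
orientation: [2.287, 2.141, 0.001]
force: [0.2, 0.4, -1.6]
opening: 0.0315
[ 0.44111195 -0.33851676  0.49296221] [ 0.17884191  0.42483996 -1.62630599]
shift cm [49.45, 13.65, 15.2] turn [[0.39, 0.3, 0.58], [-0.47, 0.61, -179.42]] q [-0.75, -0.01, 1.48, 0.0, 1.67, -0.68]
```

View pics/o_s.png

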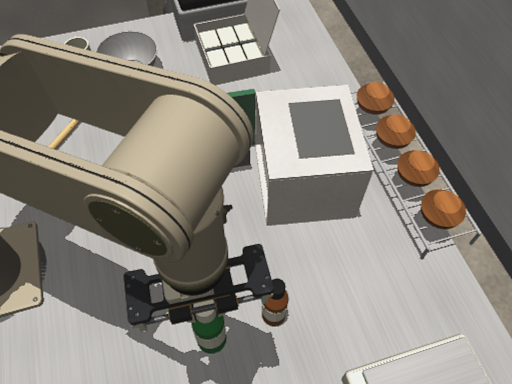

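View pics/o_w.png

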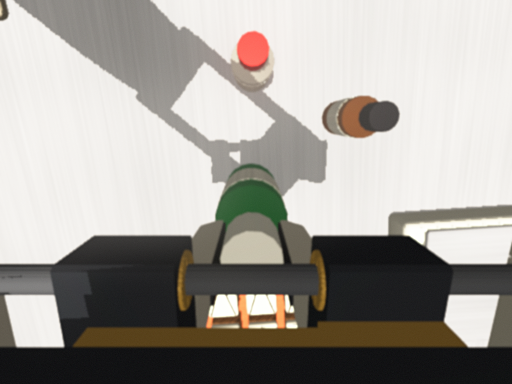

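Bottle lifted, hanging upright with an opening of 31.5 mm; both bystanders are standing. I'll raise it further and carry it over.

```bash
python3 -m creep '[[[0,0,-2],[0,0,0]],[[0,0,-2],[0,0,0]],[[1.5,0.4,0],[0,0,0]],[[3,0.83,0],[0,0,0]],[[3.7,1.02,0],[0,0,0]],[[3.7,1.02,0],[0,0,0]],[[3.7,1.02,0],[0,0,0]],[[3.7,1.02,0],[0,0,0]],[[3.7,1.02,0],[0,0,0]],[[3.7,1.02,0],[0,0,0]],[[3.7,1.02,0],[0,0,0]],[[3.7,1.02,0],[0,0,0]]]'
python3 -m creep '[[[3.7,1.02,0],[0,0,0]],[[3.7,1.02,0],[0,0,0]],[[3,0.83,0],[0,0,0]],[[2,0.55,0],[0,0,0]],[[1,0.27,0],[0,0,0]],[[0,0,0],[0,0,0.6]],[[0,0,0],[0,0,0]],[[0,0,0],[0,0,0]]]'
python3 - <<'E'
from h import *
s,M=st();print(s["tool_pos"],s["force"],M.round(3))
goal(np.array([.611,.145]),.172,YAW-1.455+np.pi/2)
shot("wrist","p_w"); shot("scene","p_s")
E
```

```text
t: 19.18
tool_pos: [0.5572, -0.0023, 0.5234]
orientation: [-2.291, -2.144, 0.005]
force: [1.1, -0.7, -3.0]
opening: 0.0318
t: 19.85
tool_pos: [0.6026, 0.1256, 0.5259]
orientation: [-2.306, -2.133, 0.003]
force: [0.0, -0.5, -2.6]
opening: 0.0314
[0.60260952 0.1256239  0.52586459] [ 1.36520102e-03 -5.33817700e-01 -2.63522001e+00] [[ 0.078  0.997 -0.002]
 [ 0.997 -0.078 -0.001]
 [-0.001 -0.001 -1.   ]]
shift cm [2.01, 0.71, 18.65] turn [[-0.08, 0.05, -0.1], [0.09, 0.13, 179.89]] q [0.12, 0.16, 1.24, -0.0, 1.75, 0.2]
```

View pics/p_s.png

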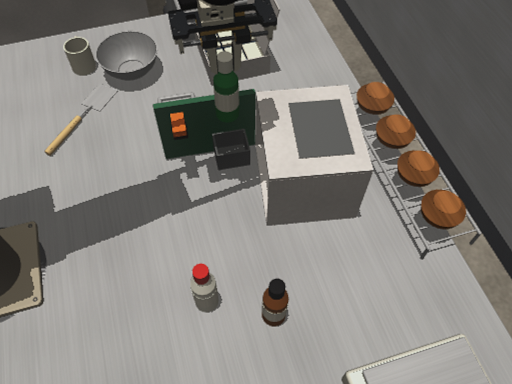

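View pics/p_w.png

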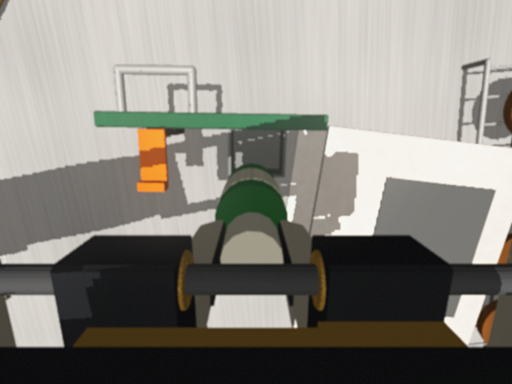

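The rack is clear in both views: scene (231,148) and wrist about (258,150). I'll measure it a second time before lowering.

```bash
python3 - <<'E'
from h import *
shot("scene","q_s",(150,85,265,180),7); shot("wrist","q_w",(200,90,350,190),5)
E
```

```text
(no output)
```

View pics/q_s.png

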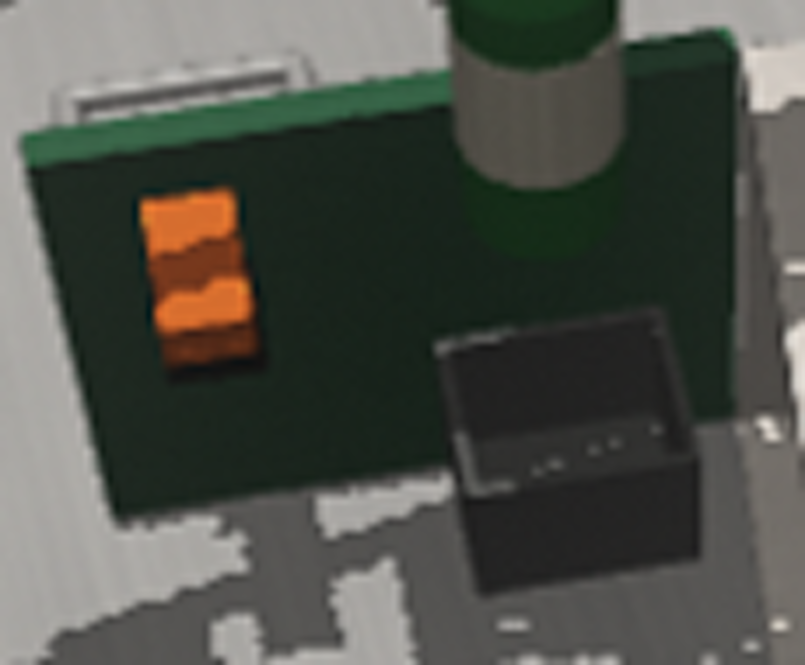

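View pics/q_w.png

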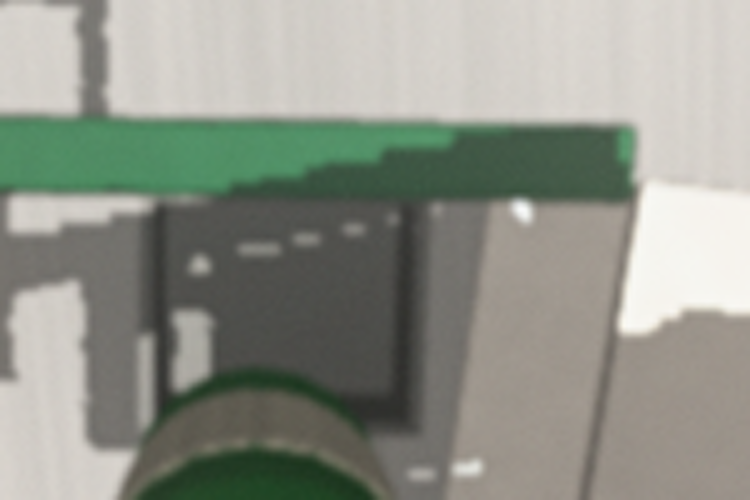

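```bash
python3 - <<'E'
from h import *
S=read_camera("scene"); t=lambda u,v,o=(150,85),k=7:((u+.5)/k-.5+o[0],(v+.5)/k-.5+o[1])
q=[onz(S,*t(*x),.08)[:2] for x in((437,345),(660,312),(698,460),(470,495))]; print(np.round(q,4),np.mean(q,0))
W=read_camera("wrist"); w=lambda u,v:t(u,v,(200,90),5)
for x in((636,198),(0,192)): print("door inner top",onz(W,*w(*x),.2)[:2].round(4))
for x in((150,200),(420,200),(415,430)): print("rack",onz(W,*w(*x),.08)[:2].round(4))
a,b=ax(YAW-1.455); print(a,b)
E
```

```text
[[0.5749 0.1875]
 [0.6562 0.1787]
 [0.6495 0.1098]
 [0.5687 0.1184]] [0.61233433 0.14858246]
door inner top [0.6847 0.1763]
door inner top [0.5535 0.1878]
rack [0.5753 0.1812]
rack [0.6528 0.1751]
rack [0.6478 0.1081]
[-0.07612994 -0.9970979 ] [ 0.9970979  -0.07612994]
```

```bash
python3 -m creep '[[[1.05,0.36,0],[0,0,0]],[[1.03,0.35,0],[0,0,0]],[[0,0,0],[0,0,0]],[[0,0,0],[0,0,0]],[[0,0,0],[0,0,0]]]'
python3 - <<'E'
from h import *
goal(np.array([.611,.1458]),.174,YAW-1.46+np.pi/2)
E
```

```text
t: 20.57
tool_pos: [0.6115, 0.1476, 0.5265]
orientation: [-2.304, -2.135, 0.001]
force: [-1.1, -0.4, -3.1]
opening: 0.0317
shift cm [-0.18, -0.03, 18.52] turn [[-0.03, 0.02, 0.31], [-0.02, -0.04, -179.69]] q [0.16, 0.2, 1.2, -0.0, 1.75, 0.23]
```

```bash
python3 -m creep '[[[-0.18,-0.03,1],[0,0,0.3]],[[0,0,2],[0,0,0]],[[0,0,2],[0,0,0]],[[0,0,2],[0,0,0]],[[0,0,2],[0,0,0]],[[0,0,1.5],[0,0,0]],[[0,0,0],[0,0,0]],[[0,0,0],[0,0,0]]]'
python3 - <<'E'
from h import *
goal(np.array([.611,.1458]),.174,YAW-1.46+np.pi/2)
shot("scene","r_s",(150,85,265,180),7); shot("wrist","r_w",(150,90,350,240),4)
E
```

```text
t: 21.23
tool_pos: [0.6105, 0.1451, 0.4202]
orientation: [-2.31, -2.127, 0.004]
force: [0.8, 0.2, -2.7]
opening: 0.0314
shift cm [0.08, 0.07, 7.89] turn [[-0.16, 0.04, -0.06], [0.07, 0.25, 179.94]] q [0.15, 0.2, 1.38, -0.0, 1.56, 0.23]
```

View pics/r_s.png

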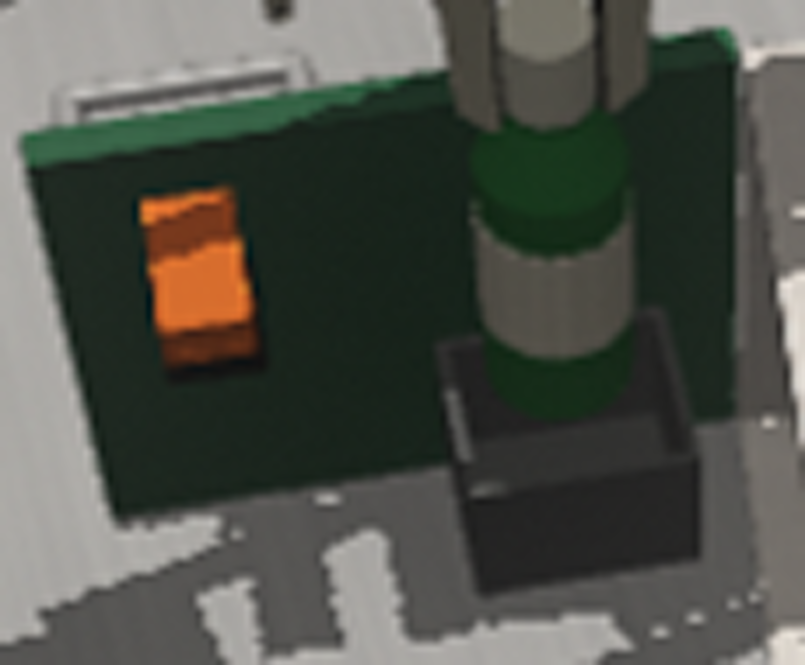

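View pics/r_w.png

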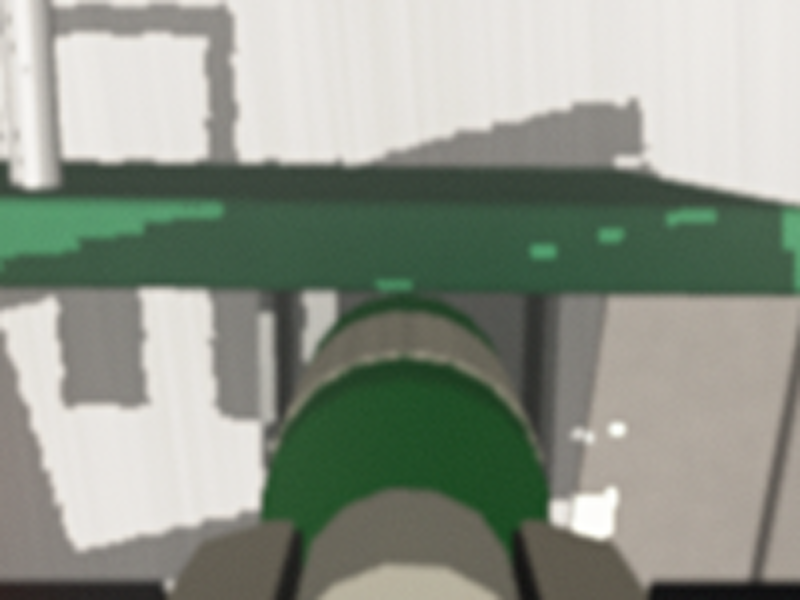

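```bash
python3 - <<'E'
from h import *
S=read_camera("scene")
for dx in (0,):
  p=np.r_[.6105,.1451,.103]; print(((proj(S,p)-[150,85]+.5)*7-.5).round(0))
  p=np.r_[.6105,.1451,.103]
  f=[]
  for a in np.linspace(0,6.28,60): f.append(((proj(S,p+.026*np.r_[np.cos(a),np.sin(a),0])-[150,85]+.5)*7-.5))
  f=np.array(f); print(f.min(0),f.max(0))
E
```

```text
[562. 369.]
[487.57336606 311.90646385] [636.09252607 427.26574038]
```

Relative to the rack in the same view, the bottle's foot is within 1–2 mm. Lowering it.

```bash
python3 -m creep '[[[0.04,0.1,1],[0,0,0]],[[0,0,1.5],[0,0,0]],[[0,0,1.5],[0,0,0]],[[0,0,1],[0,0,0]],[[0,0,1],[0,0,0]],[[0,0,0.5],[0,0,0]],[[0,0,0],[0,0,0]],[[0,0,0],[0,0,0]]]'
python3 -m creep '[[[0,0,0.4],[0,0,0]],[[0,0,0],[0,0,0]]]'
python3 -m creep '[[[0,0,0.3],[0,0,0]],[[0,0,0],[0,0,0]]]'
```

```text
t: 22.05
tool_pos: [0.6121, 0.1457, 0.3569]
orientation: [2.31, 2.129, 0.0]
force: [0.4, -0.0, -2.7]
opening: 0.0316
t: 22.22
tool_pos: [0.6122, 0.1458, 0.353]
orientation: [2.31, 2.128, 0.001]
force: [-0.2, 0.1, -2.5]
opening: 0.0314
t: 22.38
tool_pos: [0.612, 0.1457, 0.3495]
orientation: [-2.311, -2.129, 0.0]
force: [-0.8, -0.0, -3.1]
opening: 0.0318
```

```bash
python3 -m creep '[[[0,0,0.4],[0,0,0]],[[0,0,0],[0,0,0]]]'
python3 -m creep '[[[0,0,0.2],[0,0,0]],[[0,0,0],[0,0,0]]]'
python3 -m creep '[[[0,0,0.15],[0,0,0]],[[0,0,0],[0,0,0]]]'
```

```text
t: 22.55
tool_pos: [0.6118, 0.1457, 0.345]
orientation: [-2.31, -2.128, 0.001]
force: [-0.1, 1.2, -3.6]
opening: 0.0318
t: 22.72
tool_pos: [0.6119, 0.1457, 0.3432]
orientation: [-2.31, -2.128, 0.001]
force: [-0.2, 0.0, -2.8]
opening: 0.0311
t: 22.88
tool_pos: [0.612, 0.1457, 0.342]
orientation: [-2.31, -2.129, 0.0]
force: [0.4, 0.3, -2.5]
opening: 0.0318
```

```bash
python3 -m creep '[[[0,0,0.1],[0,0,0]],[[0,0,0],[0,0,0]]]'
python3 -m creep '[[[0,0,0.1],[0,0,0]],[[0,0,0],[0,0,0]]]'
python3 -m creep '[[[0,0,0.1],[0,0,0]],[[0,0,0],[0,0,0]]]'
```

```text
t: 23.05
tool_pos: [0.612, 0.1457, 0.3411]
orientation: [-2.311, -2.129, 0.0]
force: [0.5, 0.3, -3.0]
opening: 0.0315
t: 23.22
tool_pos: [0.6121, 0.1458, 0.341]
orientation: [2.31, 2.128, 0.001]
force: [-1.3, 0.3, 2.6]
opening: 0.032
t: 23.38
tool_pos: [0.6122, 0.1458, 0.341]
orientation: [2.31, 2.128, 0.002]
force: [-4.5, 0.3, 7.8]
opening: 0.0311
```

It rests on the rack floor at the expected height. Releasing.

```bash
python3 -m creep '[[[0,0,-0.12],[0,0,0]],[[0,0,0],[0,0,0]]]'
python3 -m creep '[[[0,0,0],[0,0,0]],[[0,0,0],[0,0,0]],[[0,0,0],[0,0,0]],[[0,0,0],[0,0,0]],[[0,0,0],[0,0,0]]]' 52
python3 -m creep '[[[0,0,-0.5],[0,0,0]],[[0,0,-1],[0,0,0]],[[0,0,-2],[0,0,0]],[[0,0,-3],[0,0,0]],[[0,0,-4],[0,0,0]],[[0,0,-4],[0,0,0]],[[0,0,-2],[0,0,0]],[[0,0,0],[0,0,0]]]'
python3 -m creep '[[[-2,-2,0],[0,0,0]],[[-3,-2,0],[0,0,0]],[[-3,-2,0],[0,0,0]],[[-3,-2,0],[0,0,0]],[[-3,-2,0],[0,0,0]],[[-3,-2,0],[0,0,0]],[[-3,-2,0],[0,0,0]],[[-3,-2,0],[0,0,0]],[[-1,-1,0],[0,0,0]],[[0,0,0],[0,0,0]]]'
python3 - <<'E'
from h import *
shot("scene","s_s"); shot("top","s_t",(135,120,395,280),3)
E
```

```text
t: 23.55
tool_pos: [0.6122, 0.1457, 0.341]
orientation: [2.31, 2.128, 0.001]
force: [-1.7, -0.8, 2.4]
opening: 0.0318
t: 23.97
tool_pos: [0.612, 0.1457, 0.3403]
orientation: [-2.311, -2.129, 0.0]
force: [-0.3, 0.4, 0.1]
opening: 0.0481
t: 24.63
tool_pos: [0.6121, 0.1458, 0.5146]
orientation: [2.305, 2.124, 0.016]
force: [0.2, -0.2, 0.7]
opening: 0.0478
t: 25.47
tool_pos: [0.4211, -0.0813, 0.5062]
orientation: [2.313, 2.124, -0.0]
force: [-0.5, -0.0, 0.2]
opening: 0.0483
```

View pics/s_s.png

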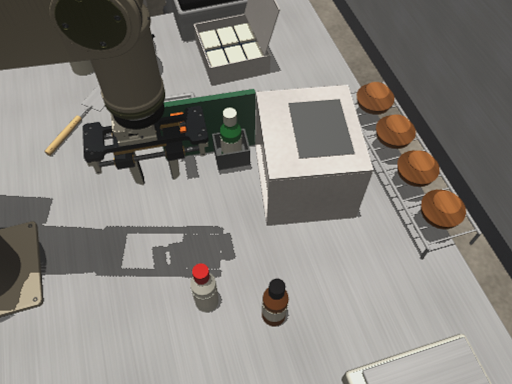

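View pics/s_t.png

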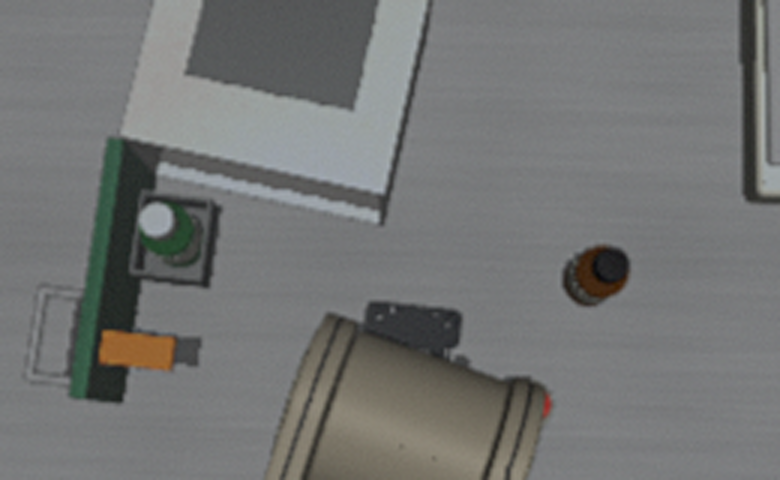

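```bash
python3 - <<'E'
from h import *
S=read_camera("scene");T=read_camera("top")
print(two(S,(230,113.5),T,((156+.5)/3-.5+135,(218+.5)/3-.5+120)), proj(S,[.612,.1457,.189]),proj(T,[.612,.1457,.189]))
shot("scene","u_s",(190,90,270,180),7)
print(read_state()["force"].round(1))
E
```

```text
(array([0.61308939, 0.14326   , 0.18946446]), np.float64(0.000679968330574726)) [229.11880137 113.01636154] [185.80336244 192.60417065]
[-1.2 -0.5  0. ]
```

View pics/u_s.png

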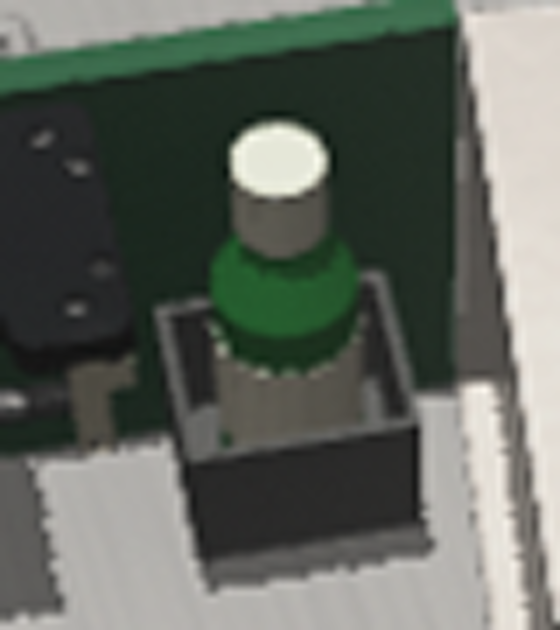

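The bottle stands upright in the rack: its cap top measures (0.613, 0.143, 0.189), against an expected z of 0.189. The arm is clear.

```bash
python3 -c "
from plant import *
close_job(); print(read_state()['t'])"
```

```text
the job is handed in; nothing more can be done
the job is handed in; nothing more can be done
```

The green bottle is standing upright in the rack on the inside of the door, the door is wide open, and the job is handed in. It took about 26 s of the 72 s allowed.

- **Door and catch:** I pulled the door by its handle until the catch stopped it at about 0.23 rad, with no more than about 10 N at the wrist. I then reached down through the gap and pressed the catch about 11 mm (about 6 N). I kept it pressed while pushing the door's inner face to about 1.45 rad.
- **Bottle:** I picked it up by the cap, lowered it until it rested on the rack floor, released it and backed the arm away.

**Last checks:**
- The cap top measured (0.613, 0.143, 0.189) m, and 0.189 m is the height expected for a bottle standing on the rack floor.
- The amber and white bottles were still standing where they started.
- The tool was touching nothing.

**Where readings disagreed:** the scene and top cameras differed by 2–6 mm in y, so I averaged them. The opening angle came out between 1.44 and 1.47 rad depending on the view; I did not measure it again after placing the bottle, but the last pictures show the door still wide open. No check failed.

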